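# Third hand for a pump regulator's end cap

### The job

Stand the T-shaped end cap on the assembly base between its two low rails, wide flange towards the regulator body's sprung guide pin, then push it squarely along the rails against the pin with a steady force of about 12 N (9 to 15 N), so that the bore's face stands within the pin's knurled collar, and never bottom the spring. Keep holding it there, flat on the base: your program finishes while still holding and pressing, so that the mechanic can start the screws. Leave the other parts and tools where they are.

Things in the scene. Friction and masses are not known exactly. Their poses are not given: they have to be found in the camera images.
- end_cap: Loose bare aluminium end cap, 0.55 kg, T-shaped from above. Origin: underside, below the middle of the grip rib. Its +x points to the flat front. Front flange x = 29 to 45 mm, 76 wide, 58 high. Body behind it x = -30 to 29 mm, 56 wide, 36 high. Upright grip rib on top, x = -18 to 18 mm, 16 thick along y, z = 36 to 72 mm. Grip it from above across the 16 mm, fingertips just above z = 36.
- cap_face (a point): Middle of the end cap's front face, x = 45, z = 34 mm in the cap's frame: the point that meets the guide pin.
- jig: Fixed base with the regulator body. Origin: underside, on the rails' middle line; +x is the pressing direction. Steel plate 8 thick, 130 wide, x = -110 to 200 mm. Two rails x = -90 to 45 mm, tops at z = 18, inner faces at y = +-42 (4 mm play each side of the cap's flange). Regulator block 100 wide, x = 80 to 200, top z = 80 (plug to 100). Set the cap down at x = -60 to 0.
- bore_face (a point): Middle of the bore mouth in the regulator body's front face, x = 80, z = 42 mm in the base's frame.
- guide_tip (a point): Middle of the flat round tip (32 mm across) of the sprung guide pin, which sticks out of the bore towards the rails; untouched it stands 30 mm out of the bore's face (x = 50, z = 42 mm in the base's frame). The pin is 20 mm thick behind the tip and has a dark knurled collar, 25 mm across, 13 to 21 mm behind the tip face.
- plunger (a joint): How far the guide pin is pushed in, m: 0 free, hard stop at 0.026. Spring: force = 2.8 N + 0.7 N per mm, so 9 N at 0.009, 12 N at 0.013, 15 N at 0.0175. The cap's friction on the base adds some 1 to 4 N to what the hand must push. The spring drives the cap back when let go.
- blank_cap: Look-alike that stays where it is: aluminium block 60 x 56 x 36 mm without flange, with a round stub (28 across, 36 high) on top. Origin: centre of the underside.
- bearing_race: Loose steel ring, 72 mm across, 22 high; stays. Origin: centre of the underside.
- cylinder_block: Round dark steel pump barrel, 88 mm across, 58 high; stays. Origin: centre of the underside.
- hammer: Hammer with orange handle lying on the bench; stays.
- wrench: Steel wrench, 140 mm long, lying on the bench; stays.
- oil_can: White closed can, 80 mm across, 150 high; stays. Origin: centre of the underside.
Mind the look-alikes: they are no part of the job. Leave any green, pink or red look-alike of the end_cap alone.

How it is judged:
By the outcome, as a careful person would: the job done as asked, in the order asked, and still so for the second after the job is handed in, while the arm keeps its last pose, push and grip.
It also fails if it takes over 43 s, if anything falls off the work surface, if the arm or the gripper's body presses on something with over 40 N, if the wrist force passes 120 N, or if a joint passes its speed limit or range.

### The arm

A 6-joint arm with a two-finger parallel gripper is mounted at the origin on the work surface. World frame = base frame: x ahead of the robot, y to its left, z up, the work surface at z = 0. Lengths are in m, angles in rad, forces in N, time in s.
With the tool pointing down it reaches from about 0.35 to 0.975 m from the base axis. Payload 4.9 kg.
Tool frame: the origin (TCP) lies midway between the tips of the shut fingers; the grasp point (between the pads) lies 19 mm behind it; z points along the fingers, y is the direction in which the jaws open and shut (so a half turn about z gives the same grasp; the last joint's range is limited). The gripper opens to 85 mm and grips with 20 to 120 N. Pads are 22 mm wide; open, the fingers measure 114 mm over their backs; the gripper's body (76 mm by 85 mm) begins 54 mm behind the grasp point. The pads swing forward as they close: fully open they stand 13 mm farther back than shut.
Start: joints at [-1.34, 0.053, 1.613, -0, 1.476, -0.119], TCP at [0.214, -0.587, 0.231] pointing down, gripper open.
Joint ranges: [-3.01, 3.01], [-1.01, 2.22], [0.06, 2.58], [-1.02, 4.17], [0.09, 2.62], [-3.14, 3.14]. Speed limits (rad/s): [2.57, 2.57, 3.14, 3.14, 3.14, 3.14].

### API

Orientations are given as a rotation vector (axis times angle).
In Python, from station import ctrl gives the robot as it stands.
- The arm moves only by the shell command python3 -m jog 'ROWS' [FORCE]. ROWS is JSON, one flat list of numbers, 7 for each row, row after row: the opening, from 0 (shut) to 1 (fully open), then the shift along the tool's x, y, z in m, then the turn, a rotation vector about the tool's x, y, z in degrees. A call has 1 to 10 rows; each row shifts and turns the commanded pose from where the row before left it, along the tool's axes as they then stand; what a row does not reach is not made up. A row lasts 1/8 s, in which the tool goes at most 62.5 mm and 10.7 degrees, less where a joint would pass 70% of its speed; a pose out of reach is approached as far as the arm can. A call with a gripper value outside its range is refused whole. The fingers move at their own pace and stop on an object; FORCE is the grip in N (left out, the last holds). Time passes only in rows, so rows that do not move let the fingers close. It gives the time, the measured TCP pose, the force and the opening at its end, in the units of the state.
- ctrl.get_obs(): the state, without advancing time (a new reading comes with each control period).
- ctrl.get_image(name): name is "scene" or "top" or "wrist"; returns a dict with "image" (480x640x3 uint8, blue, green, red), "camera_matrix" (3x3 intrinsics, pixels), "dist_coeffs" ([k1, k2, p1, p2, k3] as OpenCV has them; the pictures are not rectified), "rvec" (rotation vector, rad) and "tvec" (3), from world to camera coordinates, as OpenCV has them; the wrist camera has in their place "mount" (4x4, takes a point from camera to tool coordinates, whose origin is the TCP and whose axes are the flange's). Camera axes: x right, y down, z forward; pixel columns grow to the right and rows downward; lengths in m; the calibration is good to about 2 mm. A picture is of the moment at which its call begins: read the wrist's pose just before it. There is no depth.
- ctrl.finish_job(): hands the job in, once; it reports no verdict.
Trained networks look in a picture, given as the dict that the camera call returned (one of the last four; its "shot" number tells which), for a name from the list of things; names that differ only in an ending like _2 or _b are one class to them, and where a whole thing is asked for, a point or a joint stands for the part that bears it (a point fixed in the world has none). Each returns a list of dicts, best first, with "p" (0 to 1); they miss things now and then, are a little off and sometimes report something else, mostly with a low value. They report only what shows in the picture. A call takes as long as a camera call. They do not tell look-alikes from the thing itself.
- ctrl.boxes_of(target, picture): "box" ([centre column, centre row, width, height] in pixels, round what is visible of it).
The state is a dict: "t": time; "q": joint angles; "dq": joint speeds; "effort": joint torques, N m; "tool_pos": TCP position; "tool_rot": TCP orientation; "contact_force": force on the tool from outside, world axes, zero at the start; "wrist_torque": the same for the moment, N m; "opening": finger opening in m.
Only numpy, scipy, OpenCV 4.12 (cv2) and the standard library are available. Lean on these libraries where they do the work, as an engineer would, in place of code of your own. Each camera call takes 0.05 s, during which the arm holds its last target. There are 200 camera calls.

## Working session

There is one attempt and no reset: what is moved stays moved. The work goes in short steps, Python scripts to look and compute and a shell command to move; the robot and the scene stay as the last step left them, time stands still between calls to the robot, and variables do not carry over. Pictures are saved under pics/ and viewed, about 8 in all and at most 12, crops included, and the job is handed in when it is done.

```bash
mkdir -p pics; ls
cat > h.py <<'E'
import numpy as np, cv2
from station import ctrl
def R(v): return cv2.Rodrigues(np.array(v,float))[0]
def cam(p,obs=None):
    K=np.array(p["camera_matrix"]);D=np.array(p["dist_coeffs"])
    if "mount" in p:
        T=np.eye(4);T[:3,:3]=R(obs["tool_rot"]);T[:3,3]=obs["tool_pos"];M=np.linalg.inv(T@np.array(p["mount"]))
    else:
        M=np.eye(4);M[:3,:3]=R(np.array(p["rvec"]).ravel());M[:3,3]=np.array(p["tvec"]).ravel()
    return K,D,M
def ray(p,uv,z,obs=None):
    K,D,M=cam(p,obs)
    n=cv2.undistortPoints(np.array(uv,float).reshape(-1,1,2),K,D).reshape(-1,2)
    d=np.c_[n,np.ones(len(n))]@M[:3,:3]; c=-M[:3,:3].T@M[:3,3]
    return c+d*((z-c[2])/d[:,2])[:,None]
def proj(p,X,obs=None):
    K,D,M=cam(p,obs)
    return cv2.projectPoints(np.array(X,float).reshape(-1,1,3),cv2.Rodrigues(M[:3,:3])[0],M[:3,3],K,D)[0].reshape(-1,2)
def shot(n): 
    o=ctrl.get_obs(); return ctrl.get_image(n),o
E
python3 - <<'E'
from h import *
o=ctrl.get_obs();print({k:np.round(v,3) for k,v in o.items()})
for n in("top","scene"):
    p,_=shot(n);cv2.imwrite(f"pics/{n}0.png",p["image"])
    for t in("end_cap","blank_cap","jig","guide_tip","oil_can"):
        print(n,t,[(np.round(b["box"]).astype(int).tolist(),round(b["p"],2)) for b in ctrl.boxes_of(t,p)[:5]])
E
```

```text
pics
{'t': np.float64(0.0), 'q': array([-1.34 ,  0.053,  1.614,  0.   ,  1.476, -0.119]), 'dq': array([-0.001, -0.   , -0.   ,  0.001, -0.   , -0.002]), 'effort': array([-1.0000e-03, -3.9368e+01, -3.7018e+01, -0.0000e+00,  7.0000e-03,
        0.0000e+00]), 'tool_pos': array([ 0.214, -0.587,  0.23 ]), 'tool_rot': array([-3.092, -0.546,  0.   ]), 'contact_force': array([-0.55 , -0.327,  0.247]), 'wrist_torque': array([0.052, 0.002, 0.007]), 'opening': np.float64(0.085)}
top end_cap [([411, 304, 47, 44], 0.8), ([457, 215, 31, 29], 0.72), ([342, 336, 41, 39], 0.64), ([449, 361, 46, 43], 0.6), ([518, 227, 50, 36], 0.57)]
top blank_cap [([503, 304, 33, 32], 0.72)]
top jig [([253, 258, 148, 70], 0.72)]
top guide_tip [([248, 257, 18, 10], 0.62)]
top oil_can [([98, 241, 65, 44], 0.88)]
scene end_cap [([300, 145, 30, 28], 0.88), ([293, 180, 26, 37], 0.84), ([345, 194, 30, 27], 0.7), ([362, 264, 4, 12], 0.66), ([196, 167, 33, 34], 0.57)]
scene blank_cap [([244, 145, 27, 28], 0.85)]
scene jig [([360, 271, 114, 102], 0.72)]
scene guide_tip []
scene oil_can [([458, 338, 45, 52], 0.69)]
```

View pics/top0.png

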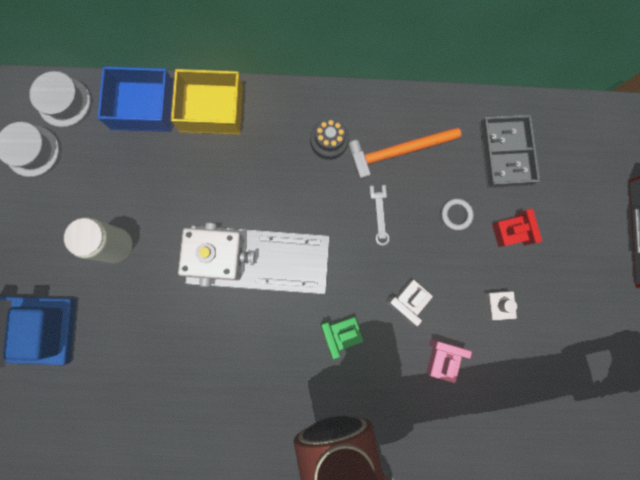

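View pics/scene0.png

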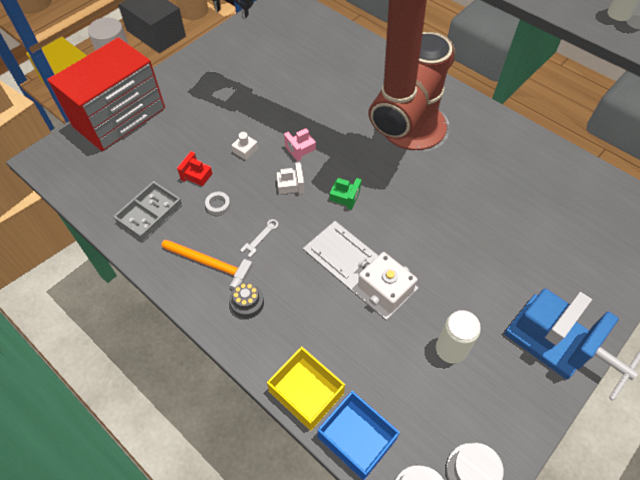

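The bare-metal cap is at top (411,304). Things that could be mistaken for it: green (342,336), pink (449,361), red (518,227), and the stub blank (503,304). Next: rough positions and a close crop.

Run:
```python
from h import *
p,o=shot("top")
print(ray(p,[[411,304],[393,302],[419,322]],.05).round(3))
print("green,pink",ray(p,[[342,336],[449,361]],.04).round(3))
print("jig corners",ray(p,[[329,236],[326,293]],.008).round(3), "block top",ray(p,[[182,227],[241,230],[238,282],[179,277]],.08).round(3))
print("guide",ray(p,[[241,256],[257,257]],.042).round(3))
c=cv2.resize(p["image"][260:350,350:480],None,fx=6,fy=6,interpolation=2);cv2.imwrite("pics/c1.png",c)
w,o=shot("wrist");print(np.round(w["mount"],3),np.round(w["camera_matrix"],0));print(R(o["tool_rot"]).round(3))
```

```text
[[ 0.441 -0.121  0.05 ]
 [ 0.444 -0.082  0.05 ]
 [ 0.403 -0.138  0.05 ]]
green,pink [[ 0.369  0.025  0.04 ]
 [ 0.322 -0.206  0.04 ]]
jig corners [[0.587 0.056 0.008]
 [0.459 0.06  0.008]] block top [[0.586 0.367 0.08 ]
 [0.584 0.245 0.08 ]
 [0.476 0.245 0.08 ]
 [0.482 0.366 0.08 ]]
guide [[0.533 0.247 0.042]
 [0.532 0.213 0.042]]
[[ 0.    -0.966 -0.259  0.065]
 [ 1.     0.     0.    -0.001]
 [-0.    -0.259  0.966 -0.142]
 [ 0.     0.     0.     1.   ]] [[403.   0. 324.]
 [  0. 403. 237.]
 [  0.   0.   1.]]
[[ 0.939  0.343 -0.   ]
 [ 0.343 -0.939 -0.   ]
 [-0.     0.    -1.   ]]
```

View pics/c1.png

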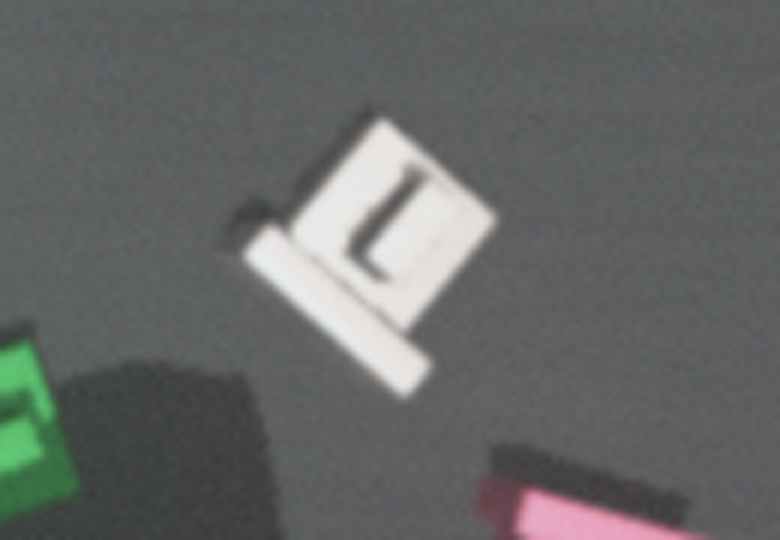

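Crop: bare T cap, flange front edge from (243,257) to (405,400) crop px, pointing lower-left. It is the right one. I'll fit the cap and jig poses from the corners.

```bash
cat >> h.py <<'E'
from scipy.optimize import least_squares
def fit(p,X,uv,x0,obs=None):
    X=np.array(X,float)/1e3;uv=np.array(uv,float)
    def tr(s): 
        c,n=np.cos(s[2]),np.sin(s[2]);return np.c_[X[:,0]*c-X[:,1]*n+s[0],X[:,0]*n+X[:,1]*c+s[1],X[:,2]]
    r=least_squares(lambda s:(proj(p,tr(s),obs)-uv).ravel(),x0,loss="soft_l1",x_scale=[.01,.01,.1])
    return r.x,np.round(r.fun.reshape(-1,2),1)
E
python3 - <<'E'
from h import *
p,o=shot("top")
uv=np.array([[243,257],[405,400],[272,222],[433,362],[382,118],[498,218]])/6+[350,260]
X=[[45,-38,58],[45,38,58],[29,-38,58],[29,38,58],[-30,-28,36],[-30,28,36]]
for X_ in (X,[[a,-b,c] for a,b,c in X]):
    s,r=fit(p,X_,uv,[.44,-.12,2.4]);print(s.round(4),np.degrees(s[2]).round(1),np.abs(r).max())
Xj=[[-110,-65,8],[-110,65,8],[80,-50,80],[80,50,80],[200,-50,80],[200,50,80]]
s,r=fit(p,Xj,[[329,236],[326,293],[241,230],[238,282],[182,227],[179,277]],[.527,.168,1.55])
print(s.round(4),np.degrees(s[2]).round(1),r.tolist())
E
```

```text
[ 0.4531 -0.1322  2.4531] 140.6 0.4
[ 0.453  -0.1297  3.8945] 223.1 52.9
[0.5272 0.1666 1.5396] 88.2 [[0.9, -0.7], [0.5, 0.2], [-0.3, 2.1], [-1.3, -1.8], [1.0, 1.4], [-0.7, -0.5]]
```

```bash
python3 -m jog '[1,0.038,-0.0345,0,0,0,0, 1,0.038,-0.0345,0,0,0,0, 1,0.038,-0.0345,0,0,0,0, 1,0.038,-0.0345,0,0,0,0, 1,0.038,-0.0345,0,0,0,0, 1,0.038,-0.0345,0,0,0,0, 1,0.038,-0.0345,0,0,0,0, 1,0.038,-0.0345,0,0,0,0, 1,0.038,-0.0345,0,0,0,0, 1,0.038,-0.0345,0,0,0,0]' 80
python3 -m jog '[1,0,0,0,0,0,-10.5, 1,0,0,0,0,0,-10.5, 1,0,0,0,0,0,-10.5, 1,0,0,0,0,0,-10.5, 1,0,0,0,0,0,-10.5, 1,0,0,0,0,0,-10.5, 1,0,0,0,0,0,-10.5, 1,0,0,0,0,0,-10.5, 1,0,0,0,0,0,-10.5, 1,0,0,0,0,0,-10.5]'
python3 -m jog '[1,0,0,0,0,0,-8, 1,0,0,0,0,0,-7.5, 1,0,0,0,0,0,0, 1,0,0,0,0,0,0]'
python3 - <<'E'
from h import *
w,o=shot("wrist");cv2.imwrite("pics/w1.png",w["image"])
Rt=R(o["tool_rot"]);print(o["t"],o["tool_pos"].round(4),Rt.round(3).tolist(),np.degrees(np.arctan2(Rt[1,0],Rt[0,0])),o["q"].round(2))
print([(np.round(b["box"]).tolist(),b["p"]) for b in ctrl.boxes_of("end_cap",w)[:3]])
E
```

```text
t: 2.0
tool_pos: [0.4535, -0.1312, 0.2317]
tool_rot: [3.093, 0.546, 0.001]
contact_force: [0.7, -1.2, 0.2]
opening: 0.085
t: 3.25
tool_pos: [0.4529, -0.1328, 0.2315]
tool_rot: [1.441, 2.791, 0.0]
contact_force: [-0.4, 0.2, -0.4]
opening: 0.0853
t: 3.75
tool_pos: [0.4529, -0.1328, 0.2314]
tool_rot: [1.063, 2.956, -0.0]
contact_force: [-0.5, 0.2, 0.8]
opening: 0.0854
3.75 [ 0.4529 -0.1328  0.2314] [[-0.771, 0.637, 0.0], [0.637, 0.771, -0.0], [-0.0, 0.0, -1.0]] 140.43611780699138 [-0.44 -0.33  1.96 -0.    1.51 -1.32]
[([408.0, 34.0, 113.0, 68.0], 0.85), ([326.0, 198.0, 99.0, 91.0], 0.75), ([163.0, 141.0, 121.0, 120.0], 0.6)]
```

View pics/w1.png

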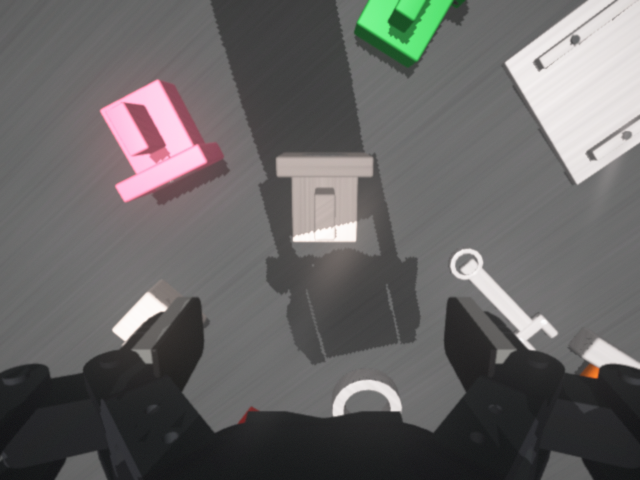

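Run:
```python
from h import *
w,o=shot("wrist")
s=[.4531,-.1322,2.4531];c,n=np.cos(s[2]),np.sin(s[2])
X=np.array([[45,-38,58],[45,38,58],[45,38,0],[29,-38,58],[29,38,58],[-30,-28,36],[-30,28,36],[18,-8,72],[18,8,72],[-18,-8,72],[-18,8,72]])/1e3
W=np.c_[X[:,0]*c-X[:,1]*n+s[0],X[:,0]*n+X[:,1]*c+s[1],X[:,2]]
q=proj(w,W,o);print(q.round(1).tolist())
im=w["image"].copy()[130:260,250:400];im=cv2.resize(im,None,fx=5,fy=5,interpolation=2)
for a in q: cv2.circle(im,tuple(((a-[250,130]+.5)*5).astype(int)),4,(0,0,255),-1)
cv2.imwrite("pics/w2.png",im)
```

```text
[[374.1, 156.9], [275.5, 157.0], [282.8, 152.7], [373.5, 177.8], [276.1, 177.9], [356.9, 242.8], [292.6, 242.9], [335.5, 194.6], [314.2, 194.7], [335.2, 240.6], [314.6, 240.7]]
```

View pics/w2.png

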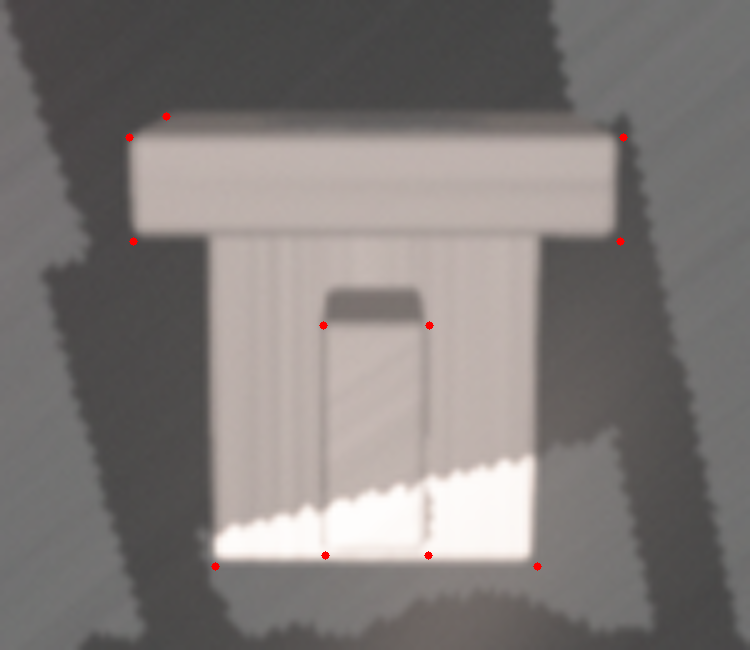

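Agreement within 1 mm. Descend and grip.

```bash
python3 -m jog '[1,0,0,0.05,0,0,0, 1,0,0,0.05,0,0,0, 1,0,0,0.05,0,0,0, 1,0,0,0.03,0,0,0, 1,0,0,0.011,0,0,0, 1,0,0,0,0,0,0]'
python3 -m jog '[0,0,0,0,0,0,0, 0,0,0,0,0,0,0, 0,0,0,0,0,0,0, 0,0,0,0,0,0,0, 0,0,0,0,0,0,0, 0,0,0,0,0,0,0, 0,0,0,0,0,0,0, 0,0,0,0,0,0,0]' 80
```

```text
t: 4.65
tool_pos: [0.453, -0.1328, 0.0403]
tool_rot: [-1.061, -2.957, -0.0]
contact_force: [0.6, -0.6, -0.4]
opening: 0.0851
t: 5.65
tool_pos: [0.4535, -0.1327, 0.0409]
tool_rot: [1.06, 2.956, 0.001]
contact_force: [-0.5, 2.5, 5.6]
opening: 0.0149
```

```bash
python3 -m jog '[0,0,0,-0.03,0,0,0, 0,0,0,-0.045,0,0,0, 0,0,0,-0.045,0,0,0, 0,0.0177,0.0403,0,0,0,0, 0,0.0177,0.0403,0,0,0,0, 0,0.0177,0.0403,0,0,0,0, 0,0.0177,0.0403,0,0,0,0, 0,0.0177,0.0403,0,0,0,0, 0,0.0177,0.0403,0,0,0,0, 0,0,0,0,0,0,0]'
python3 -m jog '[0,0,0,0,0,0,10.4, 0,0,0,0,0,0,10.4, 0,0,0,0,0,0,10.4, 0,0,0,0,0,0,10.4, 0,0,0,0,0,0,10.4, 0,0,0,0,0,0,0, 0,0,0,0,0,0,0]'
python3 - <<'E'
from h import *
w,o=shot("wrist");cv2.imwrite("pics/w3.png",w["image"])
Rt=R(o["tool_rot"]);print(o["t"],o["tool_pos"].round(4),np.degrees(np.arctan2(Rt[1,0],Rt[0,0])),o["opening"])
s=[.5272,.1666,1.5396];c,n=np.cos(s[2]),np.sin(s[2])
X=np.array([[-110,-65,8],[-110,65,8],[80,-50,80],[80,50,80],[200,50,80],[45,42,18],[45,-42,18],[50,0,42],[80,-65,8],[80,65,8]])/1e3
W=np.c_[X[:,0]*c-X[:,1]*n+s[0],X[:,0]*n+X[:,1]*c+s[1],X[:,2]];print(proj(w,W,o).round(1).tolist())
E
```

```text
t: 6.9
tool_pos: [0.5232, 0.1233, 0.1574]
tool_rot: [-1.053, -2.956, 0.003]
contact_force: [-0.3, -0.5, -7.9]
opening: 0.0146
t: 7.78
tool_pos: [0.5238, 0.1207, 0.1591]
tool_rot: [-2.247, -2.194, 0.003]
contact_force: [-0.3, -0.3, -6.5]
opening: 0.0145
7.775 [0.5238 0.1207 0.1591] 88.65584218843074 0.014511979711111908
[[409.5, 299.9], [244.3, 298.5], [433.1, 3.1], [230.3, 1.4], [216.7, -313.7], [266.1, 88.6], [392.7, 89.6], [330.0, 76.5], [427.5, 35.8], [232.2, 34.1]]
```

View pics/w3.png

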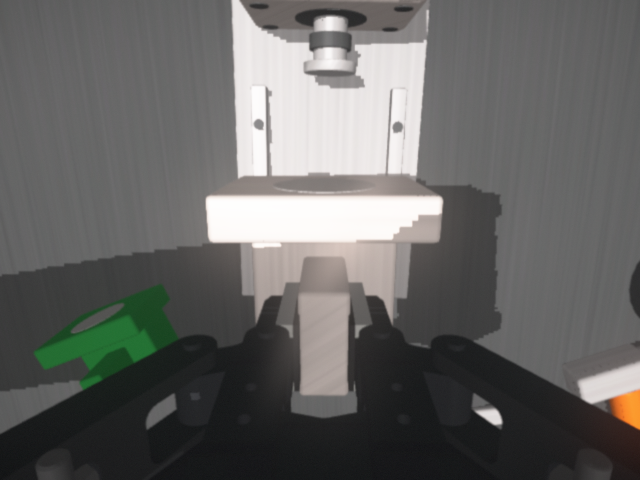

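Picture: cap held squarely, flange (208–441, 195–243) towards the pin (tip at 330,70). Rail ends are at cols 267/391, row 88; the prediction was 266/393.

Run:
```python
from h import *
im=cv2.imread("pics/w3.png").astype(float).mean(2);g=np.abs(np.diff(cv2.GaussianBlur(im,(3,1),0),axis=1))
w,o=shot("wrist")
for r in (95,110,140,155,168):
    row=g[r-1:r+2].mean(0); print(r,[(c,int(row[c])) for c in range(225,435) if row[c]>10 and row[c]==row[max(0,c-2):c+3].max()])
s=[.5272,.1666,1.5396];c,n=np.cos(s[2]),np.sin(s[2])
for X in ([[x,y,18] for x in(40,20,0) for y in(42,-42)],[[x,y,8] for x in(40,20,0) for y in(65,-65)]):
    X=np.array(X)/1e3;W=np.c_[X[:,0]*c-X[:,1]*n+s[0],X[:,0]*n+X[:,1]*c+s[1],X[:,2]];print(proj(w,W,o).round(1).tolist())
# tool axis & cap rib
Rt=R(o["tool_rot"]);print(Rt.round(4).tolist())
d=np.array(o["tool_pos"][:2])-s[:2];print("TCP in jig",d@[c,n],d@[-n,c])
```

```text
95 [(234, 42), (265, 45), (271, 23), (391, 39), (422, 40)]
110 [(234, 35), (265, 49), (269, 36), (388, 37), (420, 39)]
140 [(236, 38), (265, 43), (271, 31), (386, 32), (389, 35), (418, 43)]
155 [(236, 41), (266, 43), (270, 33), (385, 28), (388, 35), (417, 46)]
168 [(237, 37), (266, 45), (271, 31), (387, 36), (416, 44)]
[[265.9, 96.9], [391.7, 97.9], [266.7, 127.9], [390.2, 128.8], [267.5, 157.7], [388.8, 158.7]]
[[234.7, 97.7], [422.6, 99.2], [236.0, 127.6], [420.6, 129.1], [237.4, 156.5], [418.7, 157.9]]
[[0.0239, 0.9997, -0.0016], [0.9997, -0.0239, -0.0005], [-0.0005, -0.0016, -1.0]]
TCP in jig -0.04579574750285239 0.0017312309389199705
```

```bash
python3 -m jog '[0,0,0.0015,0.035,0,0,0.4, 0,0,0,0.04,0,0,0, 0,0,0,0.02,0,0,0, 0,0,0,0.01,0,0,0, 0,0,0,0,0,0,0]'
python3 -m jog '[0,0,0,0.003,0,0,0, 0,0,0,0.002,0,0,0, 0,0,0,0,0,0,0]'
```

```text
t: 8.5
tool_pos: [0.5264, 0.1214, 0.0555]
tool_rot: [2.257, 2.185, -0.0]
contact_force: [0.1, -0.5, -6.2]
opening: 0.0149
t: 8.88
tool_pos: [0.5264, 0.1214, 0.0507]
tool_rot: [2.257, 2.185, 0.001]
contact_force: [-0.7, -0.4, -6.4]
opening: 0.0148
```

```bash
python3 -m jog '[0,0,-0.0008,0.001,0,0,0, 0,0,0,0,0,0,0]'; python3 -m jog '[0,0,0,0.001,0,0,0, 0,0,0,0,0,0,0]'; python3 -m jog '[0,0,0,0.0007,0,0,0, 0,0,0,0,0,0,0]'
```

```text
t: 9.12
tool_pos: [0.5252, 0.1214, 0.0493]
tool_rot: [-2.257, -2.185, 0.0]
contact_force: [0.2, 0.3, -6.2]
opening: 0.015
t: 9.38
tool_pos: [0.5255, 0.1214, 0.049]
tool_rot: [2.257, 2.185, 0.0]
contact_force: [-2.0, -0.2, -0.4]
opening: 0.0149
t: 9.62
tool_pos: [0.5255, 0.1214, 0.0489]
tool_rot: [-2.257, -2.185, 0.001]
contact_force: [-5.2, -0.3, 5.0]
opening: 0.0148
```

```bash
python3 -m jog '[0,0,0,-0.0007,0,0,0, 0,0,0,0,0,0,0]'; python3 -m jog '[0,0.01,0,0,0,0,0, 0,0.01,0,0,0,0,0, 0,0.01,0,0,0,0,0, 0,0.01,0,0,0,0,0, 0,0,0,0,0,0,0]'
python3 - <<'E'
from h import *
w,o=shot("wrist");cv2.imwrite("pics/w4.png",w["image"]);Rt=R(o["tool_rot"]);print(Rt.round(4).tolist(),o["wrist_torque"])
E
```

```text
t: 9.88
tool_pos: [0.5255, 0.1214, 0.0489]
tool_rot: [2.257, 2.185, 0.0]
contact_force: [-5.4, -0.6, 3.6]
opening: 0.0151
t: 10.5
tool_pos: [0.5275, 0.1628, 0.049]
tool_rot: [2.256, 2.186, 0.005]
contact_force: [0.8, 1.1, 2.0]
opening: 0.0148
[[0.0318, 0.9995, 0.0021], [0.9995, -0.0318, 0.0019], [0.002, 0.0021, -1.0]] [ 0.01798671 -0.03764179 -0.01389892]
```

View pics/w4.png

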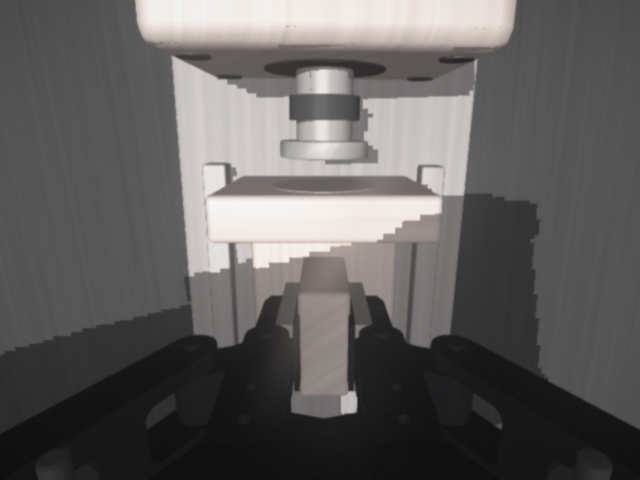

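The cap is centred between the rails, with the pin (324,150) straight ahead and its collar visible at row 107. Advance to contact.

```bash
for i in 1; do python3 -m jog '[0,0.004,0,0,0,0,0, 0,0.003,0,0,0,0,0, 0,0,0,0,0,0,0]'; done; python3 -m jog '[0,0.002,0,0,0,0,0, 0,0,0,0,0,0,0]';python3 -m jog '[0,0.002,0,0,0,0,0, 0,0,0,0,0,0,0]';python3 -m jog '[0,0.002,0,0,0,0,0, 0,0,0,0,0,0,0]'
```

```text
t: 10.92
tool_pos: [0.5275, 0.1678, 0.0489]
tool_rot: [2.256, 2.184, -0.0]
contact_force: [1.2, -5.1, 4.2]
opening: 0.0145
t: 11.18
tool_pos: [0.5275, 0.1696, 0.0489]
tool_rot: [2.256, 2.184, -0.0]
contact_force: [0.5, -5.9, 4.7]
opening: 0.0149
t: 11.42
tool_pos: [0.5276, 0.1716, 0.049]
tool_rot: [2.256, 2.184, -0.0]
contact_force: [0.5, -5.5, 5.2]
opening: 0.0149
t: 11.68
tool_pos: [0.5276, 0.1731, 0.0489]
tool_rot: [2.256, 2.183, -0.002]
contact_force: [0.4, -7.6, 6.4]
opening: 0.015
```

```bash
python3 -m jog '[0,0.002,0,0,0,0,0, 0,0.002,0,0,0,0,0, 0,0,0,0,0,0,0]';python3 -m jog '[0,0.002,0,0,0,0,0, 0,0.001,0,0,0,0,0, 0,0,0,0,0,0,0]'
python3 - <<'E'
from h import *
w,o=shot("wrist");im=w["image"];cv2.imwrite("pics/w5.png",cv2.resize(im[60:300,180:460],None,fx=2.5,fy=2.5,interpolation=2))
s=[.5270,.1666,1.5396];c,n=np.cos(s[2]),np.sin(s[2])
X=np.array([[50+k,0,42+z] for k in(0,3,6,9,12) for z in (16,)]+[[80,0,42+10],[80,0,42+12.5]])/1e3;W=np.c_[X[:,0]*c-X[:,1]*n+s[0],X[:,0]*n+X[:,1]*c+s[1],X[:,2]];print(proj(w,W,o).round(1).tolist())
E
```

```text
t: 12.05
tool_pos: [0.5277, 0.1761, 0.0491]
tool_rot: [2.255, 2.183, -0.005]
contact_force: [0.0, -10.9, 6.6]
opening: 0.0149
t: 12.42
tool_pos: [0.5278, 0.1784, 0.0491]
tool_rot: [2.254, 2.182, -0.006]
contact_force: [-1.1, -13.7, 8.4]
opening: 0.0147
[[324.8, 213.1], [324.8, 204.3], [324.8, 195.5], [324.8, 186.5], [324.8, 177.4], [324.7, 120.8], [324.7, 120.7]]
```

View pics/w5.png

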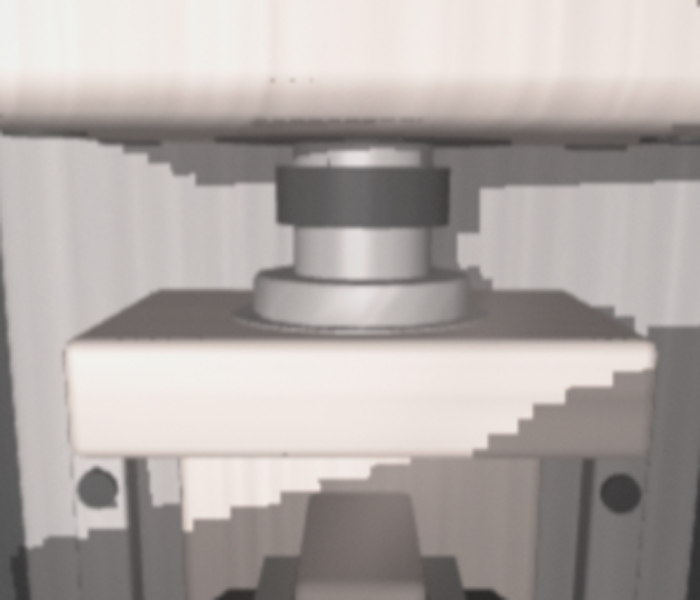

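Picture: the tip is seated flat on the cap face. The collar (crop rows 165–228) is still about 2 mm outside the bore face (row ~145), so about 8 mm is compressed. Another 5 mm to go.

```bash
python3 -m jog '[0,0.002,0,0,0,0,0, 0,0.002,0,0,0,0,0, 0,0,0,0,0,0,0]';python3 -m jog '[0,0.0015,0,0,0,0,0, 0,0,0,0,0,0,0, 0,0,0,0,0,0,0]'
python3 - <<'E'
from h import *
w,o=shot("wrist");im=w["image"];cv2.imwrite("pics/w6.png",cv2.resize(im[60:300,180:460],None,fx=2.5,fy=2.5,interpolation=2))
s=[.5270,.1666,1.5396];c,n=np.cos(s[2]),np.sin(s[2])
X=np.array([[50+k,0,42+z] for k in(9,11,13,15,17) for z in (16,)]+[[80,0,52]])/1e3;W=np.c_[X[:,0]*c-X[:,1]*n+s[0],X[:,0]*n+X[:,1]*c+s[1],X[:,2]];print(proj(w,W,o).round(1).tolist())
print(R(o["tool_rot"]).round(4).tolist(),o["wrist_torque"])
E
```

```text
t: 12.85
tool_pos: [0.5279, 0.1819, 0.0492]
tool_rot: [2.253, 2.182, -0.008]
contact_force: [-1.6, -16.6, 9.7]
opening: 0.015
t: 13.22
tool_pos: [0.528, 0.183, 0.0492]
tool_rot: [2.253, 2.181, -0.009]
contact_force: [-2.3, -16.2, 9.6]
opening: 0.015
[[324.7, 200.2], [324.7, 194.3], [324.7, 188.3], [324.7, 182.3], [324.7, 176.2], [324.6, 135.1]]
[[0.0323, 0.9995, -0.0002], [0.9994, -0.0323, -0.0079], [-0.0079, 0.0001, -1.0]] [-2.62184704  0.42820664 -0.02344369]
```

View pics/w6.png

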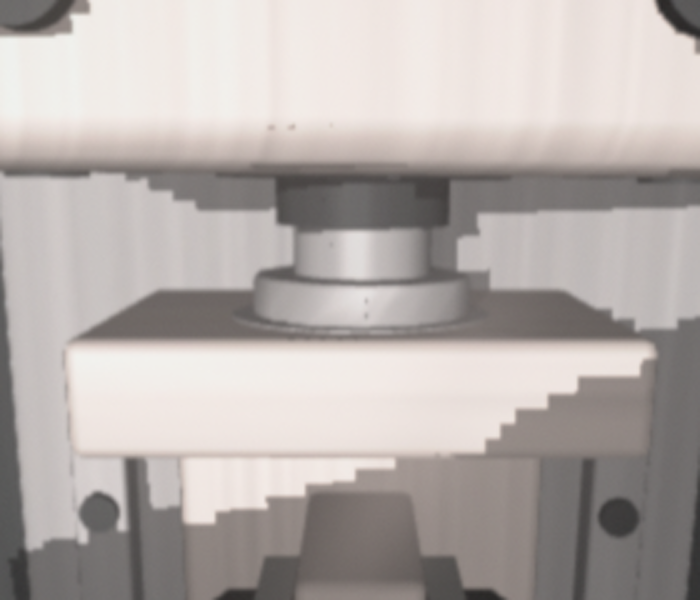

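Compression is about 12.3 mm (tip ring → 12.8, collar → 11.8), and the force of 16 N fits 12 N plus friction. The tool has pitched 0.45° nose-down, so I'll correct that to keep the cap flat.

```bash
python3 -m jog '[0,0,0,0,0,0.4,0, 0,0,0,0,0,0,0, 0,0,0,0,0,0,0]'; python3 -m jog '[0,0.0003,0,0,0,0.2,0, 0,0,0,0,0,0,0, 0,0,0,0,0,0,0]'
python3 - <<'E'
from h import *
o=ctrl.get_obs();print(R(o["tool_rot"]).round(4).tolist(),o["wrist_torque"])
E
```

```text
t: 13.65
tool_pos: [0.528, 0.1828, 0.049]
tool_rot: [2.256, 2.185, -0.001]
contact_force: [-0.5, -17.6, 8.8]
opening: 0.0152
t: 14.02
tool_pos: [0.528, 0.1829, 0.0489]
tool_rot: [-2.256, -2.185, -0.002]
contact_force: [-1.3, -17.1, 7.8]
opening: 0.0147
[[0.0322, 0.9995, 0.0002], [0.9995, -0.0322, 0.0016], [0.0016, 0.0001, -1.0]] [-3.00042646  0.34115085 -0.01438518]
```

```bash
python3 -m jog '[0,0,0,0,0,0,0, 0,0,0,0,0,0,0, 0,0,0,0,0,0,0, 0,0,0,0,0,0,0, 0,0,0,0,0,0,0, 0,0,0,0,0,0,0]'
python3 - <<'E'
from h import *
w,o=shot("wrist");im=w["image"];cv2.imwrite("pics/w7.png",cv2.resize(im[60:300,180:460],None,fx=2.5,fy=2.5,interpolation=2))
print(R(o["tool_rot"]).round(4).tolist())
E
```

```text
t: 14.78
tool_pos: [0.528, 0.1829, 0.0489]
tool_rot: [-2.256, -2.185, -0.002]
contact_force: [-0.5, -17.4, 8.8]
opening: 0.0152
[[0.0322, 0.9995, 0.0002], [0.9995, -0.0322, 0.0016], [0.0016, 0.0001, -1.0]]
```

View pics/w7.png

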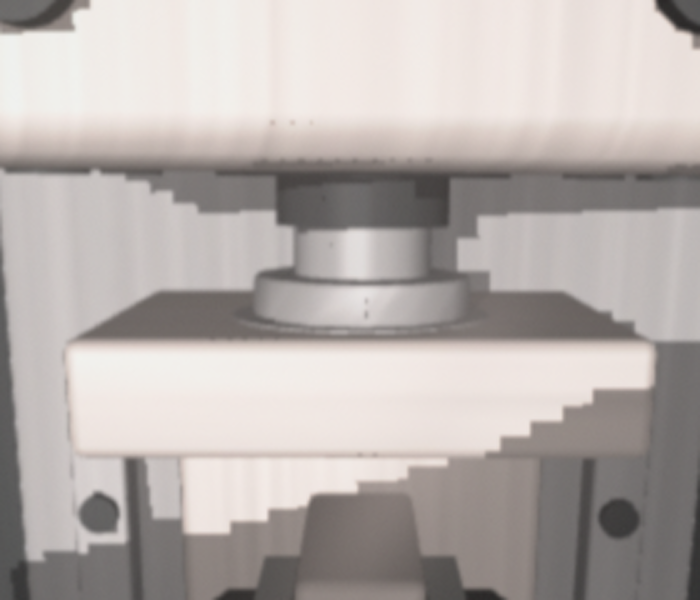

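The hold is steady, and the bore face cuts across the collar (rows 172–228 still show).

```bash
python3 -c "
from station import ctrl
print(ctrl.finish_job())"
```

```text
the job is handed in; nothing more can be done
None
```

The bare aluminium end cap now stands between the rails, wide flange towards the guide pin. The arm was still gripping it and pressing when I handed the job in at about 15 s.

**Last checks**
- **Pin travel:** the pin is pushed in about 12 mm. The tip gave 12.8 mm and the collar 11.8 mm, measured just before a small tilt correction that moved the hand by 0.1 mm. The hard stop is at 26 mm.
- **Collar:** the last picture shows the bore's face within the knurled collar.
- **Push:** the hand force held steady at 17.4 N. The travel implies about 11 to 12 N on the spring, which leaves some 5 to 6 N for friction. That is more than the expected 1 to 4 N, probably because the hand also presses the cap down with about 15 N, including its weight. Spring force was not measured directly.
- **Flatness:** pressing tipped the tool 0.45° nose-down. I corrected this, and it ended within 0.1° of level at the same height as when the cap was set down.
- **Sideways force:** about 5 N showed when the cap was first set down, and it vanished once the cap slid forward.

I took no final overview picture of the other parts. The carrying path stayed clear of them, and I noticed no unexpected contact.

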